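# Check a dopped stone under the hand loupe

## Robot

A 6-joint arm with a two-finger parallel gripper is mounted at the origin on a cart in front of the work surface, level with it; the furniture and walls round the work are solid. World frame = base frame: x ahead of the robot, y to its left, z up, the work surface at z = 0. Lengths are in m, angles in rad, forces in N, time in s.
With the tool pointing down it reaches from about 0.3 to 0.875 m from the base axis. Payload 4.2 kg.
Tool frame: the origin (TCP) lies on the mounting face of the last link; the fingertips stand 173 mm ahead of it and the grasp point (between the pads) lies 155 mm ahead of it; z points along the fingers, y is the line along which they close (so a half turn about z gives the same grasp; the last joint's range is limited). The gripper opens to 85 mm and grips with 20 to 120 N. Pads are 22 mm wide; open, the fingers measure 114 mm over their backs; the gripper's body (76 mm by 85 mm) begins 54 mm behind the grasp point. The pads swing forward as they close: fully open they stand 13 mm farther back than shut.
Start: joints at [1.223, 0.32, 1.565, -0, 1.257, -0.02], TCP at [0.185, 0.544, 0.405] pointing down, gripper open.
Joint ranges: [-3.11, 3.11], [-0.84, 2.01], [0.21, 2.61], [-1.34, 4.49], [0.05, 2.63], [-2.56, 2.56]. Speed limits (rad/s): [2.57, 2.57, 3.14, 3.14, 3.14, 3.14].

## Interface

Orientations are given as a rotation vector (axis times angle).
In Python, from bench import arm gives the robot as it stands.
- The arm moves only by the tool drive_tool, never from a script. Its argument "moves" is a list of rows, each an object of numbers: "dx", "dy", "dz": the shift along the tool's x, y, z in mm; "roll": the turn about the tool's z in degrees; "fingers": the opening, from 0 (shut) to 1 (fully open). In form: [{"dx": .., "dy": .., "dz": .., "roll": .., "fingers": ..}, ...]. A call has 1 to 12 rows; each row shifts and turns the commanded pose from where the row before left it, along the tool's axes as they then stand; what a row does not reach is not made up. A row lasts 1/12 s, in which the tool goes at most 41.7 mm and 7.16 degrees, less where a joint would pass 70% of its speed; a pose out of reach is approached as far as the arm can. A call is refused whole if a number of a shift passes 41.7 or a number of a turn 7.16, either way. A call with a gripper value outside its range is refused whole. The fingers move at their own pace and stop on an object; the grip force is fixed at half the most. Time passes only in rows, so rows that do not move let the fingers close. It gives the time, the measured TCP pose, the force, the opening and the grip force at its end, in the units of the state.
- arm.read_state(): the state, without advancing time (a new reading comes with each control period).
- arm.capture(name): name is "scene" or "top"; returns a dict with "img" (480x640x3 uint8, blue, green, red), "z_map" (480x640 float32, m along the optical axis (not along the pixel's ray), 0 where there is no reading), "fx", "fy", "cx", "cy" (pixels), "R" (3x3) and "t" (3): a world point X has camera coordinates R X + t. Camera axes: x right, y down, z forward; pixel columns grow to the right and rows downward; lengths in m; the calibration is good to about 2 mm. A picture is of the moment at which its call begins.
- arm.sign_off(): hands the job in; it is judged then, once.
The state is a dict: "time": time; "joint_pos": joint angles; "joint_velocities": joint speeds; "effort": joint torques, N m; "ee_pos": TCP position; "eef_rot": TCP orientation; "ft_force": force on the tool from outside, world axes, zero at the start; "torque": the same for the moment, N m; "gripper_width": opening from 0.0 (shut) to 1.0 (fully open); "grip_force": force on a finger pad.
Only numpy, scipy, OpenCV 4.12 (cv2) and the standard library are available. Lean on these libraries where they do the work, as an engineer would, in place of code of your own. Each camera call takes 0.05 s, during which the arm holds its last target. There are 200 camera calls.

## Task

Lay the dop stick in the two notches of the sloped dop rest, stone end up and its foot down against the stop at the low end, and let go of it. Then pick the hand loupe up by its handle and hold it level over the stone, the middle of the lens straight above the stone and the middle of the rim's thickness level with the tip of the pointer on the post, without touching the rest, the pointer or the stick with it. Finish still holding the loupe steady there; do not shift the pointer on its post, and leave the pot, wax bar, felt bob and brush where they are.

Things in the scene. Friction and masses are not known exactly. Their poses are not given: they have to be found in the camera images.
- dop_stick: The dop stick: a straight wooden stick 13 mm thick, 137 mm long, 25 g, a small green stone waxed on one end, lying on the worktop. Origin: on its underside, at mid-length; the stick's axis is 6.5 mm above it. Its y axis runs along the stick towards the plain foot, away from the stone; z is up as it lies. Its contact shape is square, so it does not roll. Hold it by the shaft.
- stone (a point): Point on the stick's axis in the stone end, in the middle of the little stone, 66 mm from dop_stick's origin and 3 mm short of the very tip.
- foot (a point): Point on the stick's axis at the plain end, the one away from the stone, 68.5 mm from dop_stick's origin; the wood ends here.
- dop_rest: The dop rest, fixed to the worktop: a dark steel plate 228 x 76 x 10 mm that carries a sloped wooden board with two notched saddles and, at its far end, an upright steel post 8 mm thick and 180 mm high with the pointer. Origin: centre of the plate's underside. x runs from the slope's low end to the post (at x = 99 mm) and points away from the robot within 0.3 rad; z up.
- cradle: The rest's sloped board, 42 mm wide, rising at 20 degrees, fixed. Origin: on its top face, centre line, at the face of the foot stop. x up the slope, y across, z square to the board. The stop, just below x = 0, is 33 mm high. The laid stick lies along x, its axis 22.5 mm above the board; with its foot against the stop, foot is at x = 0, stone at x = 134.5 mm.
- notch_low (a point): Middle of the notch floor of the lower saddle, which stands against the stop (x = 0 to 18 mm in cradle's frame). Notch floors are flat, 18 mm wide and 16 mm above the board; the cheeks beside them flare out 30 degrees each side and reach 32 mm above the board.
- notch_high (a point): Middle of the notch floor of the upper saddle (x = 90 to 106 mm in cradle's frame), same section as the lower one. Between the saddles, x = 18 to 90 mm, the board is clear and leaves room for the fingertips beside and below the stick.
- pointer_tip (a point): Tip of the pointer, a thin level wire that juts from a brass collar on the post towards the stone's place. It marks the focal height, 128 to 153 mm above the worktop. It stands about 45 mm horizontally beyond the laid stone, so a lens centred on the stone clears it by about 15 mm. The collar holds by friction and shifts if bumped hard. This point's z axis is vertical.
- loupe: The hand loupe, a reading lens lying flat on the worktop: 164 mm long, 90 g. Round steel rim 58 mm across, 14 mm thick, with clear glass; straight black handle 86 mm long, 15 mm wide, 16 mm high as it lies. Origin: on the centre line of its underside, 53 mm from the lens centre. x runs from the handle to the lens; z is up as it lies, square to the lens.
- lens (a point): Centre of the lens, at half the rim's thickness (7 mm above the loupe's underside).
- handle (a point): Point in the handle, 80 mm from the lens centre, 8 mm above the loupe's underside: a good place to grip across the 15 mm width.
- guard (a point): Centre of the polishing lathe's dark mesh guard, an obstacle that never moves: a hanging plate 240 mm wide across y, 30 mm deep in x, from 60 to 260 mm above the worktop; the lathe behind it (to larger x, and 90 mm farther right) is up to 290 mm high. Beside it, left of the work, a small tin with a raised lid 116 mm high stands 280 mm to the left of this point. Swing round short of them.
- powder_pot: Bystander: a small pot with a lid, 56 mm wide, 52 mm high. Origin under its centre.
- bob: Bystander: a felt bob on a pin, 62 x 21 x 21 mm, lying. Origin under its centre.
- wax_bar_white: Bystander: a white bar of polishing compound, 72 x 32 x 26 mm. Origin under its centre.
- old_brush: Bystander: a toothbrush, 195 x 20 x 18 mm, lying. Origin under its centre.

How it is judged:
By the outcome, as a careful person would: the job done as asked, in the order asked, and still so for the second after the job is handed in, while the arm keeps its last pose, push and grip.
It also fails if it takes over 58 s, if anything falls off the work surface, if the arm or the gripper's body presses on something with over 40 N, if the wrist force passes 120 N, or if a joint passes its speed limit or range.

## Working session

There is one attempt and no reset: what is moved stays moved. The work goes in short steps, Python scripts to look and compute and a tool call to move; the robot and the scene stay as the last step left them, time stands still between calls to the robot, and variables do not carry over. Pictures are saved under pics/ and viewed, at most 10 in all, crops included, and the job is handed in when it is done.

Besides the shell and the picture viewer there is one more tool, called after "Emit:" as name([rows], argument=value, ...), one row to a line, values as JSON. drive_tool: Moves the arm, as the interface text tells. Its arguments: {"type":"object","properties":{"moves":{"type":"array"}},"required":["moves"]}

```bash
ls; mkdir -p pics
python3 - <<'E'
from bench import arm
import cv2,numpy as np
s=arm.read_state();print(s)
for n in("scene","top"):
    c=arm.capture(n);cv2.imwrite(f"pics/{n}0.png",c["img"]);np.savez(f"{n}0.npz",**c);print(n,c["fx"],c["cx"],c["cy"],c["R"].round(3).tolist(),c["t"], (c["z_map"]>0).mean())
E
```

```text
pics
{'time': 0.0, 'joint_pos': array([ 1.22300027e+00,  3.20276586e-01,  1.56568064e+00,  8.54082078e-08,
        1.25739649e+00, -1.99949280e-02]), 'joint_velocities': array([-7.40391500e-04,  1.11711655e-05, -1.83090713e-03, -1.17062146e-03,
        1.59926837e-03,  5.09817525e-04]), 'effort': array([ 1.40035048e-03, -4.15507364e+01, -2.34168309e+01,  1.97052514e-04,
        8.01720307e-03, -2.02906551e-05]), 'ee_pos': array([0.18506528, 0.54422012, 0.40389016]), 'eef_rot': array([-5.12553835e-01, -3.09917115e+00,  2.71932448e-03]), 'ft_force': array([-0.28464867,  0.43358786,  0.14285549]), 'torque': array([-0.00635446,  0.02524391, -0.01378139]), 'grip_force': 0.0, 'gripper_width': 1.0006034365586816}
scene 560.1891871410342 316.0763423385826 238.15099131329413 [[0.695, -0.719, -0.016], [-0.5, -0.468, -0.728], [0.516, 0.514, -0.685]] [-0.4078029   0.32449647  1.12760709] 0.9845377604166666
top 513.7924331897296 320.89956243028575 241.14513578689426 [[-0.016, -1.0, -0.004], [-0.982, 0.016, -0.19], [0.19, 0.001, -0.982]] [-0.07418763  0.5076862   1.05030081] 0.9958170572916667
```

View pics/scene0.png

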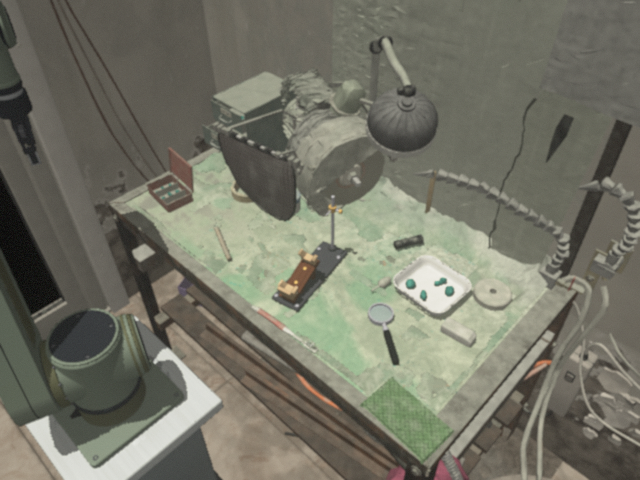

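View pics/top0.png

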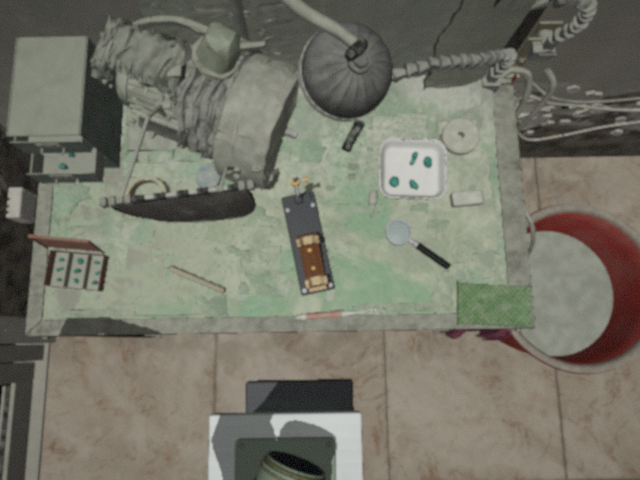

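Scene: the stick is at about (222,242), the rest at (312,275), the pointer collar at (333,208) and the loupe at (382,315)–(393,360). Top: the stick runs (168,266)–(225,291), the rest is at (308,243), and the loupe's lens is at (399,233) with its handle end at (448,266). I'll zoom in.

Run:
```python
import cv2,numpy as np
t=cv2.imread("pics/top0.png");s=cv2.imread("pics/scene0.png")
def cr(i,u,v,w,h,k=4): return cv2.resize(i[v:v+h,u:u+w],None,fx=k,fy=k,interpolation=cv2.INTER_CUBIC)
a=np.hstack([cr(t,160,250,100,60),cr(t,380,210,100,60)])
b=np.hstack([cr(s,190,215,60,60),cr(s,350,295,70,75)[:240],cr(s,265,250,70,60)])
cv2.imwrite("pics/c1.png",np.vstack([a,b]) if a.shape[1]==b.shape[1] else np.vstack([a,np.pad(b,((0,0),(0,a.shape[1]-b.shape[1]),(0,0)))]))
c=np.hstack([cr(t,270,170,80,130),cr(s,265,190,100,130)])
cv2.imwrite("pics/c2.png",c)
```

```text
(no output)
```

View pics/c1.png

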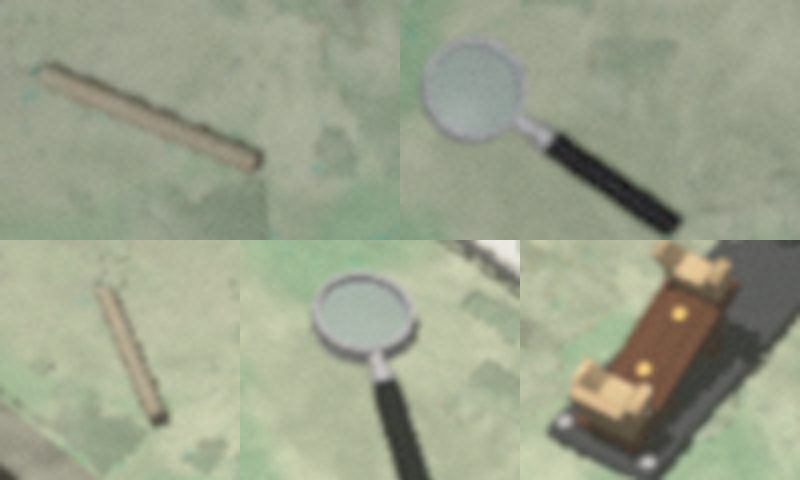

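View pics/c2.png

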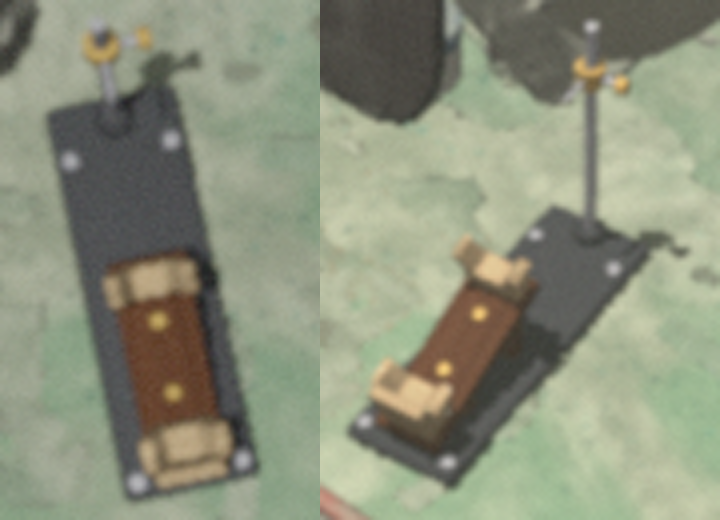

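Crops: the stone end is at top px (170,268) and the dark foot at (225,290). The loupe handle points down-right. The rest's plate screws, the board's brass dots and the post collar (top (295,181), scene (332,208)) are clear in both views. I'll triangulate them.

```bash
cat > h.py <<'E'
import numpy as np,cv2
from scipy.spatial.transform import Rotation as Ro
def ray(c,u,v):
    R,t=c["R"],c["t"];o=-R.T@t
    d=R.T@np.array([(u-c["cx"])/c["fx"],(v-c["cy"])/c["fy"],1]);return o,d/np.linalg.norm(d)
def onz(c,u,v,z):
    o,d=ray(c,u,v);return o+d*(z-o[2])/d[2]
def tri(c1,p1,c2,p2):
    o1,d1=ray(c1,*p1);o2,d2=ray(c2,*p2)
    k=np.linalg.lstsq(np.c_[d1,-d2],o2-o1,rcond=None)[0]
    a,b=o1+k[0]*d1,o2+k[1]*d2;return (a+b)/2,np.linalg.norm(a-b)
def proj(c,X):
    p=c["R"]@X+c["t"];return np.array([c["fx"]*p[0]/p[2]+c["cx"],c["fy"]*p[1]/p[2]+c["cy"]])
E
python3 - <<'E'
from h import *
T=dict(np.load("top0.npz"));S=dict(np.load("scene0.npz"))
def q(x,y,u,v):return ((x+.5)/4-.5+u,(y+.5)/4-.5+v)
P={}
for n,a,b in [("screwFL",(70,161),(536,235)),("screwFR",(170,140),(613,268)),("screwNL",(137,484),(365,423)),("screwNR",(243,461),(448,462)),
 ("collar",(100,45),(590,72)),("knob",(146,40),(622,83)),("posttop",(98,28),(592,27)),("postbase",(114,120),(590,232)),("dotU",(158,320),(480,313)),("dotL",(173,392),(445,369))]:
    p1=q(*a,270,170);p2=q(b[0]-320,b[1],265,190);X,e=tri(T,p1,S,p2)
    zt=T["z_map"][round(p1[1]),round(p1[0])]
    P[n]=X;print(n,(X*1000).round(1),"err",round(e*1e3,1))
for n,a,b,o,w in [("foot",(258,160),(160,178),(160,250),(190,215)),("stone",(44,73),(104,50),(160,250),(190,215)),("lens",(74,89),(125,76),(380,210),(350,295)),("hjunc",(150,143),(145,143),(380,210),(350,295))]:
    X,e=tri(T,q(*a,*o),S,q(*b,*w));print(n,(X*1000).round(1),"err",round(e*1e3,1), (onz(T,*q(*a,*o),.0065)*1e3).round(1),(onz(S,*q(*b,*w),.0065)*1e3).round(1))
# loupe handle end & masks
hsv=cv2.cvtColor(T["img"],cv2.COLOR_BGR2HSV);m=(hsv[...,2]<60).astype(np.uint8);m[:, :410]=0;m[:235]=0;m[275:]=0;m[:,455:]=0
n,l,st,ce=cv2.connectedComponentsWithStats(m);i=1+st[1:,4].argmax();pts=np.argwhere(l==i)[:,::-1].astype(np.float32)
r=cv2.minAreaRect(pts);print("handle top",r,(onz(T,*r[0],.016)*1e3).round(1));b=cv2.boxPoints(r);print([(onz(T,*x,.016)*1e3).round(1) for x in b])
# depth surfaces: table heights check via z_map
for nm,c in(("T",T),("S",S)):
  for n,X in P.items():
    u,v=proj(c,X).round().astype(int);z=c["z_map"][v,u];
    o,d=ray(c,u,v);zc=(c["R"]@d)[2];print(nm,n,((o+d*z/zc)*1e3).round(1))
E
```

```text
screwFL [586.5  -8.4  12.2] err 1.4
screwFR [597.4 -64.5  13.1] err 1.3
screwNL [405.3 -44.2  12.1] err 1.6
screwNR [ 416.6 -101.9   14.3] err 1.5
collar [610.9 -32.3 145.6] err 0.5
knob [612.4 -55.7 149.5] err 1.7
posttop [609.1 -33.9 181.4] err 2.8
postbase [609.2 -33.5  15.2] err 2.0
dotU [488.6 -57.6  50.7] err 1.4
dotL [451.9 -64.8  36.9] err 1.5
foot [410.2 130.2   8. ] err 0.3 [410.3 130.5   6.5] [411.2 131.3   6.5]
stone [459.8 248.1  10.3] err 0.6 [460.1 249.4   6.5] [462.3 251.6   6.5]
lens [ 532.8 -255.     8.8] err 1.5 [ 532.7 -254.9    6.5] [ 535.1 -254.2    6.5]
hjunc [ 500.8 -294.7   13.5] err 1.6 [ 501.4 -295.6    6.5] [ 506.  -292.1    6.5]
handle top ((432.9680480957031, 255.82403564453125), (36.30294418334961, 5.059643268585205), 34.69515609741211) [ 475.9 -327.2   16. ]
[array([ 494.8, -292.4,   16. ]), array([ 504. , -299.2,   16. ]), array([ 457. , -361.9,   16. ]), array([ 448., -355.,   16.])]
T screwFL [585.2  -7.9  14.1]
T screwFR [599.  -63.8  10.5]
T screwNL [406.1 -44.   11.7]
T screwNR [ 415.8 -102.8   13.7]
T collar [605.9 -33.7 160.1]
T knob [612.2 -55.  151.8]
T posttop [608.7 -34.9 182.6]
T postbase [605.2 -33.5  31.7]
T dotU [489.3 -56.9  51.1]
T dotL [ 297.8  -83.1 1127.3]
S screwFL [586.1  -7.7  13.5]
S screwFR [598.2 -65.   11.8]
S screwNL [407.8 -42.9  10.5]
S screwNR [-136.1 -721.1 1002.3]
S collar [609.5 -33.5 146.1]
S knob [615.2 -53.9 148.2]
S posttop [609.2 -33.7 179.9]
S postbase [606.1 -37.4  19.1]
S dotU [488.1 -57.   50.5]
S dotL [455.4 -62.5  32.1]
```

Run:
```python
from h import *
T=dict(np.load("top0.npz"));S=dict(np.load("scene0.npz"))
def cr(i,u,v,w,h,k): return cv2.convertScaleAbs(cv2.resize(i[v:v+h,u:u+w],None,fx=k,fy=k,interpolation=cv2.INTER_CUBIC),alpha=1.4)
a=np.hstack([cr(T["img"],285,230,50,68,8),cr(S["img"],270,245,50,68,8)])
cv2.imwrite("pics/c3.png",a)
a=np.hstack([cr(T["img"],280,165,40,50,10),cr(S["img"],310,190,40,50,10)])
cv2.imwrite("pics/c4.png",a)
# guard points from depth
v,u=np.mgrid[170:222,95:262];z=T["z_map"][170:222,95:262]
P=np.stack([(u-T["cx"])/T["fx"]*z,(v-T["cy"])/T["fy"]*z,z],-1).reshape(-1,3);W=(P-T["t"])@T["R"]
k=(W[:,2]>.06)&(W[:,2]<.3)&(W[:,0]<.62);print(np.percentile(W[k],[1,5,25,50,75,95,99],axis=0).round(3))
def q(x,y):return ((x+.5)/4-.5+270,(y+.5)/4-.5+170)
for n in [(128,499),(258,468),(48,116),(176,85)]:print((onz(T,*q(*n),.01)*1e3).round(1))
```

```text
[[0.535 0.032 0.069]
 [0.537 0.044 0.112]
 [0.541 0.086 0.179]
 [0.549 0.144 0.222]
 [0.559 0.217 0.261]
 [0.604 0.275 0.27 ]
 [0.613 0.293 0.272]]
[396.8 -38.7  10. ]
[ 412.5 -109.6   10. ]
[612.8   4.4  10. ]
[629.7 -67.9  10. ]
```

View pics/c3.png

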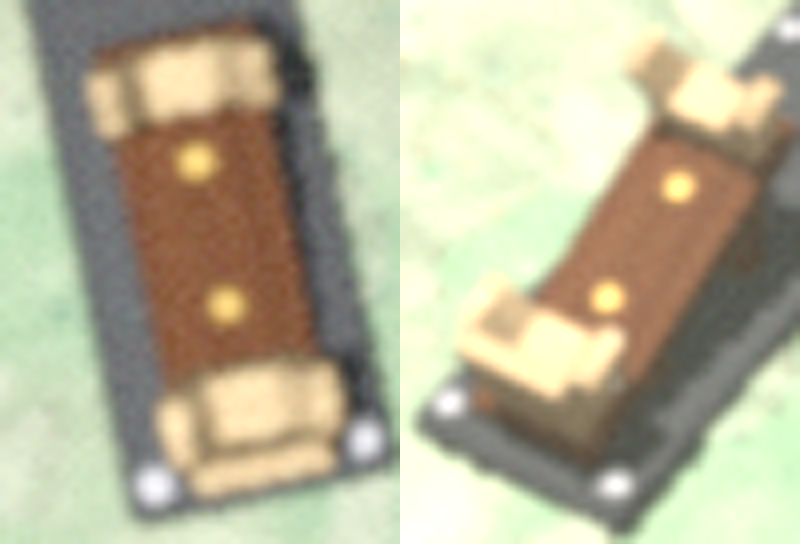

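View pics/c4.png

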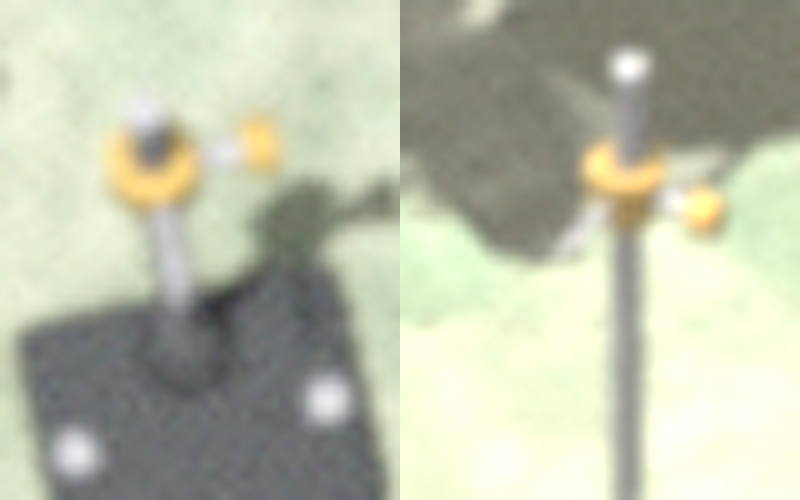

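c3 shows the upper notch floor spanning top (187,48)–(189,110) and the lower saddle's uphill edge near (248,372). In c4 the wire tip appears in the scene view at about (560,253), which is px (326,215).

Run:
```python
from h import *
T=dict(np.load("top0.npz"));S=dict(np.load("scene0.npz"))
print("cams",-T["R"].T@T["t"],-S["R"].T@S["t"])
q=lambda x,y,u,v,k:((x+.5)/k-.5+u,(y+.5)/k-.5+v)
dU,eU=tri(T,q(196,162,285,230,8),S,q(279,187,270,245,8));dL,eL=tri(T,q(226,305,285,230,8),S,q(208,297,270,245,8))
print(dU*1e3,dL*1e3,eU,eL)
nU,e=tri(T,q(187,82,285,230,8),S,q(305,98,270,245,8));print("notchU",nU*1e3,e)
psi=.2
ex=np.array([np.cos(psi)*np.cos(.349),np.sin(psi)*np.cos(.349),np.sin(.349)]);ey=np.array([-np.sin(psi),np.cos(psi),0]);ez=np.cross(ex,ey);B=np.c_[ex,ey,ez]
m=(dU+dL)/2
print("dots in frame",B.T@(dU-m)*1e3,B.T@(dL-m)*1e3,"nU",B.T@(nU-m)*1e3)
for c,n,p,h in [("T","Unear",(189,110),16),("T","Ufar",(182,48),16),("T","Lfar",(250,374),16),("T","stop topedge near",(265,488),33),("T","stop topedge far",(262,447),33),("S","Uf near",(287,125),16),("S","Uf far",(320,75),16)]:
    cam,o=(T,(285,230)) if c=="T" else (S,(270,245))
    O,d=ray(cam,*q(*p,*o,8));k=(h/1e3-(ez@(O-m)))/(ez@d);print(n,(B.T@(O+k*d-m)*1e3).round(1))
# pointer tip on vertical plane via post
post=np.array([.609,-.0336,0]);O,d=ray(S,326,215.3);k=ey@(post-O)/(ey@d);X=O+k*d;print("tip",X*1e3,"dist from post",np.linalg.norm((X-post)[:2]))
O,d=ray(S,*q(605-400,215,310,190,10));k=ey@(post-O)/(ey@d);print("wire root",(O+k*d)*1e3)
```

```text
cams [ 0.29783615 -0.08311335  1.12728287] [-0.13610918 -0.7211328   1.00226777]
[488.19370144 -57.40249004  50.71012123] [451.41716976 -64.5782526   37.7921765 ] 0.0013908719034160125 0.0011176313378720038
notchU [504.05466881 -55.13995591  74.97401801] 0.0012296075689440344
dots in frame [19.81381742 -0.13682194 -0.33683211] [-19.81381742   0.13682194   0.33683211] nU [43.14114345 -1.07047563 16.99493598]
Unear [36.1 -0.5 16. ]
Ufar [52.5 -2.1 16. ]
Lfar [-36.5  -1.7  16. ]
stop topedge near [-63.2   1.   33. ]
stop topedge far [-52.3  -0.5  33. ]
Uf near [33.2  0.2 16. ]
Uf far [51.5 -0.3 16. ]
tip [583.19466537 -38.8310003  143.13700746] dist from post 0.026330185331824723
wire root [600.9409135  -35.23365771 143.02019518]
```

Emit:
drive_tool([
  {"roll": 7.1},
  {"roll": 7.1},
  {"roll": 7.1},
  {"roll": 7.1},
  {"roll": 7.1},
  {"roll": 7.1},
  {"roll": 7.1},
  {"roll": 7.1},
  {"roll": 7.1},
  {"roll": 7.1},
  {"roll": 7.1},
  {"roll": 7.1},
])

```text
invalid input
```

Emit:
drive_tool([
  {"roll": 4.4},
  {"roll": 4.4},
  {},
  {},
])

```text
invalid input
```

Emit:
drive_tool([
  {"dx": 0,"dy": 0,"dz": 0,"roll": 7.1,"fingers": 1},
  {"dx": 0,"dy": 0,"dz": 0,"roll": 7.1,"fingers": 1},
  {"dx": 0,"dy": 0,"dz": 0,"roll": 7.1,"fingers": 1},
  {"dx": 0,"dy": 0,"dz": 0,"roll": 7.1,"fingers": 1},
  {"dx": 0,"dy": 0,"dz": 0,"roll": 7.1,"fingers": 1},
  {"dx": 0,"dy": 0,"dz": 0,"roll": 7.1,"fingers": 1},
  {"dx": 0,"dy": 0,"dz": 0,"roll": 7.1,"fingers": 1},
  {"dx": 0,"dy": 0,"dz": 0,"roll": 7.1,"fingers": 1},
  {"dx": 0,"dy": 0,"dz": 0,"roll": 7.1,"fingers": 1},
  {"dx": 0,"dy": 0,"dz": 0,"roll": 7.1,"fingers": 1},
  {"dx": 0,"dy": 0,"dz": 0,"roll": 7.1,"fingers": 1},
  {"dx": 0,"dy": 0,"dz": 0,"roll": 7.1,"fingers": 1},
])

```text
time: 1.1
ee_pos: [0.1851, 0.5443, 0.4042]
eef_rot: [2.481, 1.927, -0.001]
ft_force: [-1.1, 0.3, 0.6]
gripper_width: 1.001
grip_force: 0.0
```

Emit:
drive_tool([
  {"dx": 0,"dy": 0,"dz": 0,"roll": 4.4,"fingers": 1},
  {"dx": 0,"dy": 0,"dz": 0,"roll": 4.4,"fingers": 1},
  {"dx": -17,"dy": 26,"dz": 0,"roll": 0,"fingers": 1},
  {"dx": -17,"dy": 26,"dz": 0,"roll": 0,"fingers": 1},
  {"dx": -17,"dy": 26,"dz": 0,"roll": 0,"fingers": 1},
  {"dx": -17,"dy": 26,"dz": 0,"roll": 0,"fingers": 1},
  {"dx": -17,"dy": 26,"dz": 0,"roll": 0,"fingers": 1},
  {"dx": -17,"dy": 26,"dz": 0,"roll": 0,"fingers": 1},
  {"dx": -17,"dy": 26,"dz": 0,"roll": 0,"fingers": 1},
  {"dx": -17,"dy": 26,"dz": 0,"roll": 0,"fingers": 1},
  {"dx": -17,"dy": 26,"dz": 0,"roll": 0,"fingers": 1},
  {"dx": -17,"dy": 26,"dz": 0,"roll": 0,"fingers": 1},
])

```text
time: 2.1
ee_pos: [0.3595, 0.2855, 0.4045]
eef_rot: [2.616, 1.739, -0.001]
ft_force: [-0.0, 1.3, 0.3]
gripper_width: 1.002
grip_force: 0.0
```

Emit:
drive_tool([
  {"dx": -17,"dy": 26,"dz": 0,"roll": 0,"fingers": 1},
  {"dx": -17,"dy": 26,"dz": 0,"roll": 0,"fingers": 1},
  {"dx": -17,"dy": 26,"dz": 25,"roll": 0,"fingers": 1},
  {"dx": -17,"dy": 26,"dz": 25,"roll": 0,"fingers": 1},
  {"dx": 0,"dy": 0,"dz": 25,"roll": 0,"fingers": 1},
  {"dx": 0,"dy": 0,"dz": 25,"roll": 0,"fingers": 1},
  {"dx": 0,"dy": 0,"dz": 0,"roll": 0,"fingers": 1},
  {"dx": 0,"dy": 0,"dz": 0,"roll": 0,"fingers": 1},
])

```text
time: 2.77
ee_pos: [0.4284, 0.1838, 0.3039]
eef_rot: [-2.616, -1.738, 0.005]
ft_force: [0.0, 0.7, 0.9]
gripper_width: 1.002
grip_force: 0.0
```

```bash
cat >> h.py <<'E'
def st():
    from bench import arm
    s=arm.read_state();R=Ro.from_rotvec(s["eef_rot"]).as_matrix()
    print("t",s["time"],"p",(s["ee_pos"]*1e3).round(1),"yaw_y",np.degrees(np.arctan2(R[1,1],R[0,1])).round(2),"zax",R[:,2].round(4),"F",s["ft_force"].round(1),"g",round(s["gripper_width"],3),s["grip_force"],"q",s["joint_pos"].round(2));return s,R
def to(x,y,z,yaw=None):
    s,R=st();print("tool shift mm",(R.T@(np.array([x,y,z])-s["ee_pos"]*1e3)).round(1))
E
python3 -c "
from h import *
to(430.5,178.3,176)"
```

```text
t 2.7667 p [428.4 183.8 303.9] yaw_y -22.8 zax [-0.0031 -0.0011 -1.    ] F [0.  0.7 0.9] g 1.002 0.0 q [0.38 0.25 1.95 0.   0.95 0.78]
tool shift mm [ -4.    4.4 127.9]
```

Emit:
drive_tool([
  {"dx": -4,"dy": 4,"dz": 20,"roll": 0,"fingers": 1},
  {"dx": 0,"dy": 0,"dz": 30,"roll": 0,"fingers": 0.6},
  {"dx": 0,"dy": 0,"dz": 30,"roll": 0,"fingers": 0.5},
  {"dx": 0,"dy": 0,"dz": 20,"roll": 0,"fingers": 0.5},
  {"dx": 0,"dy": 0,"dz": 15,"roll": 0,"fingers": 0.5},
  {"dx": 0,"dy": 0,"dz": 10,"roll": 0,"fingers": 0.5},
  {"dx": 0,"dy": 0,"dz": 0,"roll": 0,"fingers": 0.5},
  {"dx": 0,"dy": 0,"dz": 0,"roll": 0,"fingers": 0.5},
])

```text
time: 3.43
ee_pos: [0.4314, 0.1795, 0.1808]
eef_rot: [2.615, 1.74, 0.003]
ft_force: [0.7, -0.1, 0.2]
gripper_width: 0.501
grip_force: 0.0
```

```bash
python3 -c "
from h import *
from bench import arm
to(430.5,178.3,176)
c=arm.capture('scene');d=arm.capture('top')
f=lambda i:cv2.resize(i[200:300,160:260],None,fx=4,fy=4,interpolation=cv2.INTER_CUBIC)
cv2.imwrite('pics/g1.png',np.hstack([f(c['img']),f(d['img'])]))"
```

```text
t 3.4333 p [431.4 179.5 180.8] yaw_y -22.73 zax [ 1.9e-03  8.0e-04 -1.0e+00] F [ 0.7 -0.1  0.2] g 0.501 0.0 q [0.37 0.43 2.09 0.   0.62 0.77]
tool shift mm [-1.4 -0.4  4.8]
```

View pics/g1.png

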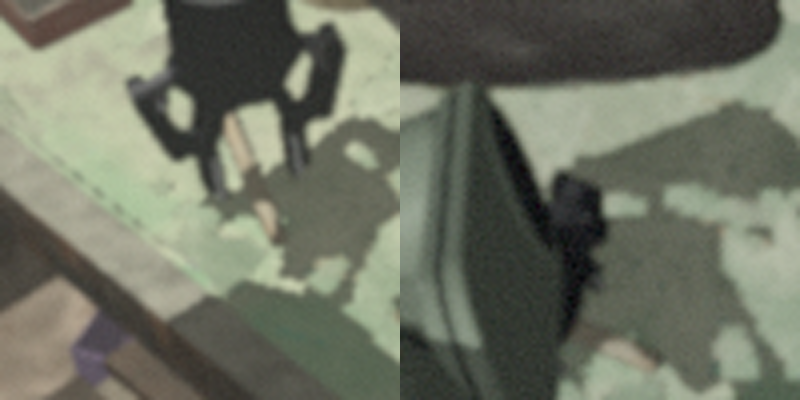

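The fingers straddle the stick in the scene crop (pads at (215,190) and (298,165), stick between them). I'll lower and close.

Emit:
drive_tool([
  {"dx": -1,"dy": 0,"dz": 4,"roll": 0,"fingers": 0.3},
  {"dx": 0,"dy": 0,"dz": 0,"roll": 0,"fingers": 0.2},
  {"dx": 0,"dy": 0,"dz": 0,"roll": 0,"fingers": 0},
  {"dx": 0,"dy": 0,"dz": 0,"roll": 0,"fingers": 0},
  {"dx": 0,"dy": 0,"dz": 0,"roll": 0,"fingers": 0},
  {"dx": 0,"dy": 0,"dz": 0,"roll": 0,"fingers": 0},
])

```text
time: 4.03
ee_pos: [0.4305, 0.1779, 0.1763]
eef_rot: [2.616, 1.739, 0.001]
ft_force: [-1.4, -0.4, 5.3]
gripper_width: 0.129
grip_force: 59.9
```

```bash
python3 -c "
from h import *
st()"
```

```text
t 4.0333 p [430.5 177.9 176.3] yaw_y -22.79 zax [ 8.e-04  4.e-04 -1.e+00] F [-1.4 -0.4  5.3] g 0.129 59.88657474517822 q [0.37 0.43 2.1  0.   0.61 0.76]
```

Emit:
drive_tool([
  {"dx": 0,"dy": 0,"dz": -20,"roll": 0,"fingers": 0},
  {"dx": 0,"dy": 0,"dz": -40,"roll": 0,"fingers": 0},
  {"dx": 0,"dy": 0,"dz": -40,"roll": 0,"fingers": 0},
  {"dx": 0,"dy": 0,"dz": -40,"roll": 0,"fingers": 0},
  {"dx": -25,"dy": 4,"dz": 0,"roll": 0,"fingers": 0},
  {"dx": -25,"dy": 4,"dz": 0,"roll": 0,"fingers": 0},
  {"dx": -25,"dy": 4,"dz": 0,"roll": 0,"fingers": 0},
  {"dx": -25,"dy": 4,"dz": 0,"roll": 0,"fingers": 0},
  {"dx": -25,"dy": 4,"dz": 0,"roll": 0,"fingers": 0},
  {"dx": -25,"dy": 4,"dz": 0,"roll": 0,"fingers": 0},
  {"dx": -25,"dy": 4,"dz": 0,"roll": 0,"fingers": 0},
  {"dx": -25,"dy": 4,"dz": 0,"roll": 0,"fingers": 0},
])

```text
time: 5.03
ee_pos: [0.3817, -0.02, 0.3157]
eef_rot: [2.616, 1.739, 0.0]
ft_force: [0.3, 0.0, -0.8]
gripper_width: 0.13
grip_force: 59.1
```

Emit:
drive_tool([
  {"dx": -25,"dy": 4,"dz": 0,"roll": 0,"fingers": 0},
  {"dx": -25,"dy": 4,"dz": 0,"roll": 0,"fingers": 0},
  {"dx": 0,"dy": 0,"dz": 0,"roll": 7,"fingers": 0},
  {"dx": 0,"dy": 0,"dz": 0,"roll": 7,"fingers": 0},
  {"dx": 0,"dy": 0,"dz": 0,"roll": 7,"fingers": 0},
  {"dx": 0,"dy": 0,"dz": 0,"roll": 7,"fingers": 0},
  {"dx": 0,"dy": 0,"dz": 0,"roll": 7,"fingers": 0},
  {"dx": 0,"dy": 0,"dz": 0,"roll": 7,"fingers": 0},
  {"dx": 0,"dy": 0,"dz": 0,"roll": 7,"fingers": 0},
  {"dx": 0,"dy": 0,"dz": 0,"roll": 7,"fingers": 0},
  {"dx": 0,"dy": 0,"dz": 0,"roll": 0,"fingers": 0},
  {"dx": 0,"dy": 0,"dz": 0,"roll": 0,"fingers": 0},
])

```text
time: 6.03
ee_pos: [0.3703, -0.0681, 0.3156]
eef_rot: [-3.126, -0.312, 0.0]
ft_force: [0.5, 0.1, 0.5]
gripper_width: 0.135
grip_force: 59.1
```

```bash
python3 -c "
from h import *
from bench import arm
st()
for n in('scene','top'):
    c=arm.capture(n);np.savez(n+'1.npz',**c);cv2.imwrite('pics/%s1.png'%n,c['img'])
S=cv2.imread('pics/scene1.png')[150:330,190:350];T=cv2.imread('pics/top1.png')[180:360,240:400]
cv2.imwrite('pics/h1.png',cv2.resize(np.hstack([S,T]),None,fx=2.5,fy=2.5,interpolation=cv2.INTER_CUBIC))"
```

```text
t 6.0333 p [370.3 -68.1 315.6] yaw_y -78.61 zax [-1.e-04  1.e-04 -1.e+00] F [0.5 0.1 0.5] g 0.135 59.12717163562775 q [-0.21  0.1   2.11  0.    0.93  1.16]
```

View pics/h1.png

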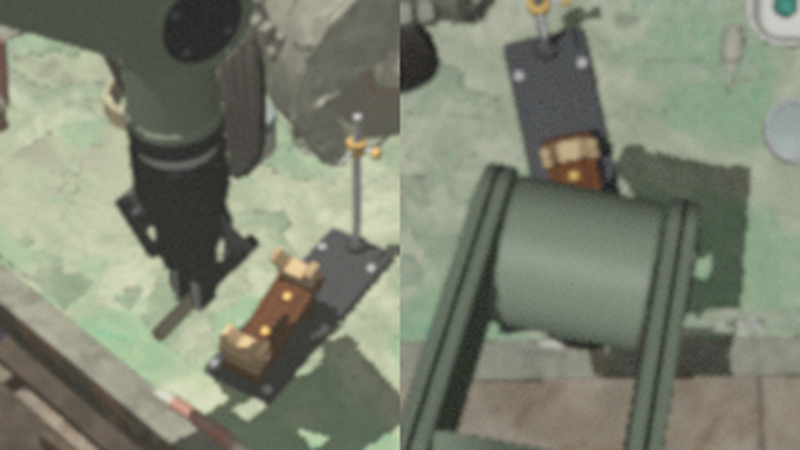

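```bash
python3 -c "
from h import *
S=dict(np.load('scene1.npz'));p=np.array([.3703,-.0681,0]);n=np.array([-.199,.98,0])
for uv in [(254.8,283.2)]:
    O,d=ray(S,*uv);k=n@(p-O)/(n@d);print((O+k*d)*1e3)
print(proj(S,np.array([.3193,-.0784,.1458])))
to(463.2,-62.3,270)"
```

```text
[327.95195192 -76.6992465  141.30045456]
[251.98782316 284.42789978]
t 6.1333 p [370.3 -68.1 315.7] yaw_y -78.64 zax [ 0.e+00  1.e-04 -1.e+00] F [ 0.2  0.5 -0. ] g 0.133 59.12741482257843 q [-0.21  0.1   2.11  0.    0.93  1.16]
tool shift mm [92.2 12.6 45.7]
```

Emit:
drive_tool([
  {"dx": 18,"dy": 3,"dz": 0,"roll": 0,"fingers": 0},
  {"dx": 18,"dy": 3,"dz": 0,"roll": 0,"fingers": 0},
  {"dx": 18,"dy": 3,"dz": 0,"roll": 0,"fingers": 0},
  {"dx": 18,"dy": 2,"dz": 0,"roll": 0,"fingers": 0},
  {"dx": 20,"dy": 1,"dz": 0,"roll": 0,"fingers": 0},
  {"dx": 0,"dy": 0,"dz": 15,"roll": 0,"fingers": 0},
  {"dx": 0,"dy": 0,"dz": 15,"roll": 0,"fingers": 0},
  {"dx": 0,"dy": 0,"dz": 15,"roll": 0,"fingers": 0},
  {"dx": 0,"dy": 0,"dz": 0,"roll": 0,"fingers": 0},
  {"dx": 0,"dy": 0,"dz": 0,"roll": 0,"fingers": 0},
])

```text
time: 6.97
ee_pos: [0.4628, -0.062, 0.2703]
eef_rot: [-3.126, -0.309, 0.003]
ft_force: [-0.3, 0.1, 0.2]
gripper_width: 0.133
grip_force: 59.1
```

```bash
python3 -c "
from h import *
from bench import arm
to(463.2,-62.3,252)
for n in('scene','top'):
    c=arm.capture(n);np.savez(n+'2.npz',**c);cv2.imwrite('pics/%s2.png'%n,c['img'])
S=cv2.imread('pics/scene2.png')[190:310,240:340];T=cv2.imread('pics/top2.png')[160:280,260:360]
cv2.imwrite('pics/h2.png',cv2.convertScaleAbs(cv2.resize(np.hstack([S,T]),None,fx=4,fy=4,interpolation=cv2.INTER_CUBIC),alpha=1.3))"
```

```text
t 6.9667 p [462.8 -62.  270.3] yaw_y -78.72 zax [-1.8e-03  4.0e-04 -1.0e+00] F [-0.3  0.1  0.2] g 0.133 59.12301063537598 q [-0.16  0.29  2.    0.    0.86  1.22]
tool shift mm [ 0.3  0.4 18.3]
```

View pics/h2.png

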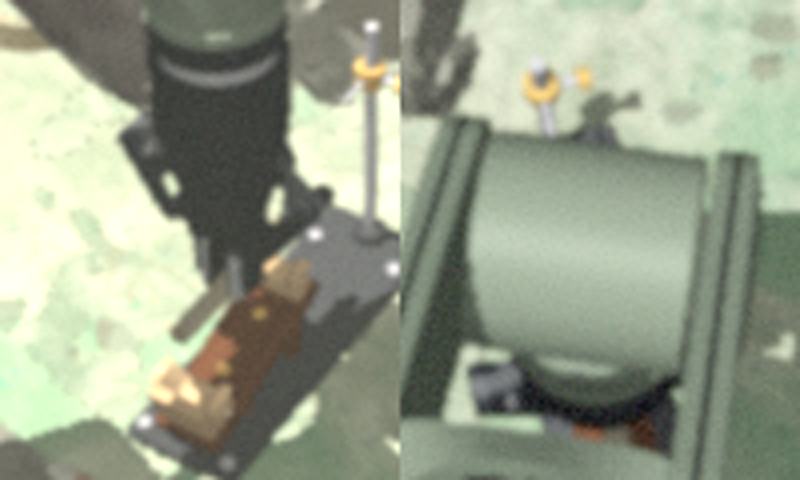

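Scene shows the foot end at (183,330) in the crop, which is px (286,272). It's aligned above the board.

Emit:
drive_tool([
  {"dx": 0,"dy": 0,"dz": 6,"roll": 0,"fingers": 0},
  {"dx": 0,"dy": 0,"dz": 4,"roll": 0,"fingers": 0},
  {"dx": 0,"dy": 0,"dz": 2,"roll": 0,"fingers": 0},
  {"dx": 0,"dy": 0,"dz": 0,"roll": 0,"fingers": 0},
])

```text
time: 7.4
ee_pos: [0.4628, -0.062, 0.2583]
eef_rot: [-3.126, -0.307, 0.001]
ft_force: [-0.3, 0.1, 0.0]
gripper_width: 0.127
grip_force: 59.1
```

```bash
python3 -c "
from h import *
S=dict(np.load('scene2.npz'));p=np.array([.4628,-.062,0]);n=np.array([-.199,.98,0])
O,d=ray(S,285.6,272.4);k=n@(p-O)/(n@d);X=(O+k*d);print(X*1e3,np.linalg.norm((X-p)[:2]))
st()"
```

```text
[418.58610668 -70.97812732  99.49661374] 0.04511624023282943
t 7.4 p [462.8 -62.  258.3] yaw_y -78.78 zax [-8.e-04  2.e-04 -1.e+00] F [-0.3  0.1  0. ] g 0.127 59.12583410739899 q [-0.16  0.31  2.01  0.    0.83  1.22]
```

Emit:
drive_tool([
  {"dx": -4,"dy": 0,"dz": 2,"roll": 0,"fingers": 0},
  {"dx": 0,"dy": 0,"dz": 2,"roll": 0,"fingers": 0},
  {"dx": 0,"dy": 0,"dz": 0,"roll": 0,"fingers": 0},
])

```text
time: 7.65
ee_pos: [0.4587, -0.0628, 0.2544]
eef_rot: [-3.126, -0.307, 0.001]
ft_force: [-0.5, 0.5, -0.0]
gripper_width: 0.131
grip_force: 59.1
```

Emit:
drive_tool([
  {"dx": 0,"dy": 0,"dz": 1,"roll": 0,"fingers": 0},
  {"dx": 0,"dy": 0,"dz": 1,"roll": 0,"fingers": 0},
  {"dx": 0,"dy": 0,"dz": 0,"roll": 0,"fingers": 0},
])

```text
time: 7.9
ee_pos: [0.4591, -0.0628, 0.2526]
eef_rot: [-3.126, -0.307, 0.0]
ft_force: [0.2, -0.3, -0.2]
gripper_width: 0.131
grip_force: 59.1
```

Emit:
drive_tool([
  {"dx": 0,"dy": 0,"dz": 1,"roll": 0,"fingers": 0},
  {"dx": 0,"dy": 0,"dz": 1,"roll": 0,"fingers": 0},
  {"dx": 0,"dy": 0,"dz": 0,"roll": 0,"fingers": 0},
])

```text
time: 8.15
ee_pos: [0.4592, -0.0628, 0.2507]
eef_rot: [3.127, 0.307, 0.001]
ft_force: [0.1, 0.5, 1.7]
gripper_width: 0.134
grip_force: 59.3
```

Emit:
drive_tool([
  {"dx": 0,"dy": 0,"dz": 1,"roll": 0,"fingers": 0},
  {"dx": 0,"dy": 0,"dz": 0.5,"roll": 0,"fingers": 0},
  {"dx": 0,"dy": 0,"dz": 0,"roll": 0,"fingers": 0},
])

```text
time: 8.4
ee_pos: [0.4591, -0.0628, 0.2497]
eef_rot: [3.126, 0.307, 0.001]
ft_force: [-1.5, -0.8, 5.9]
gripper_width: 0.132
grip_force: 59.9
```

Emit:
drive_tool([
  {"dx": 0,"dy": 0,"dz": 1,"roll": 0,"fingers": 0},
  {"dx": 0,"dy": 0,"dz": 1,"roll": 0,"fingers": 0},
  {"dx": 0,"dy": 0,"dz": 0,"roll": 0,"fingers": 0},
])

```text
time: 8.65
ee_pos: [0.4592, -0.0628, 0.2481]
eef_rot: [3.126, 0.307, 0.002]
ft_force: [-3.4, 0.5, 10.1]
gripper_width: 0.13
grip_force: 60.5
```

Emit:
drive_tool([
  {"dx": 0,"dy": 0,"dz": 1,"roll": 0,"fingers": 0},
  {"dx": 0,"dy": 0,"dz": 1,"roll": 0,"fingers": 0},
  {"dx": 0,"dy": 0,"dz": 0,"roll": 0,"fingers": 0},
])

```text
time: 8.9
ee_pos: [0.4594, -0.0628, 0.2461]
eef_rot: [3.126, 0.307, 0.003]
ft_force: [-2.5, 0.7, 8.6]
gripper_width: 0.134
grip_force: 60.8
```

Emit:
drive_tool([
  {"dx": 0,"dy": 0,"dz": 1.5,"roll": 0,"fingers": 0},
  {"dx": 0,"dy": 0,"dz": 1.5,"roll": 0,"fingers": 0},
  {"dx": 0,"dy": 0,"dz": 1.5,"roll": 0,"fingers": 0},
  {"dx": 0,"dy": 0,"dz": 1.5,"roll": 0,"fingers": 0},
  {"dx": 0,"dy": 0,"dz": 0,"roll": 0,"fingers": 0},
])

```text
time: 9.32
ee_pos: [0.4598, -0.0627, 0.2402]
eef_rot: [3.126, 0.307, 0.006]
ft_force: [-0.8, 1.2, 7.8]
gripper_width: 0.135
grip_force: 61.5
```

Emit:
drive_tool([
  {"dx": 0,"dy": 0,"dz": 1.5,"roll": 0,"fingers": 0},
  {"dx": 0,"dy": 0,"dz": 1,"roll": 0,"fingers": 0},
  {"dx": 0,"dy": 0,"dz": 1,"roll": 0,"fingers": 0},
  {"dx": 0,"dy": 0,"dz": 0,"roll": 0,"fingers": 0},
])

```text
time: 9.65
ee_pos: [0.4598, -0.0627, 0.2368]
eef_rot: [3.126, 0.307, 0.006]
ft_force: [-2.1, 1.8, 8.2]
gripper_width: 0.134
grip_force: 61.9
```

Emit:
drive_tool([
  {"dx": 0,"dy": 0,"dz": 1,"roll": 0,"fingers": 0},
  {"dx": 0,"dy": 0,"dz": 1,"roll": 0,"fingers": 0},
  {"dx": 0,"dy": 0,"dz": 1,"roll": 0,"fingers": 0},
  {"dx": 0,"dy": 0,"dz": 0,"roll": 0,"fingers": 0},
])

```text
time: 9.98
ee_pos: [0.4598, -0.0628, 0.2337]
eef_rot: [3.126, 0.307, 0.005]
ft_force: [-0.9, 1.6, 8.2]
gripper_width: 0.128
grip_force: 61.7
```

Emit:
drive_tool([
  {"dx": 0,"dy": 0,"dz": 1,"roll": 0,"fingers": 0},
  {"dx": 0,"dy": 0,"dz": 1,"roll": 0,"fingers": 0},
  {"dx": 0,"dy": 0,"dz": 0,"roll": 0,"fingers": 0},
])

```text
time: 10.23
ee_pos: [0.4597, -0.0628, 0.2319]
eef_rot: [3.126, 0.307, 0.005]
ft_force: [-1.9, 0.2, 8.8]
gripper_width: 0.13
grip_force: 61.9
```

Emit:
drive_tool([
  {"dx": 0,"dy": 0,"dz": 1,"roll": 0,"fingers": 0},
  {"dx": 0,"dy": 0,"dz": 1,"roll": 0,"fingers": 0},
  {"dx": 0,"dy": 0,"dz": 0,"roll": 0,"fingers": 0},
])

```text
time: 10.48
ee_pos: [0.4596, -0.0628, 0.2317]
eef_rot: [3.126, 0.307, 0.006]
ft_force: [-7.0, 1.3, 27.4]
gripper_width: 0.131
grip_force: 64.2
```

Emit:
drive_tool([
  {"dx": 0,"dy": 0,"dz": 1,"roll": 0,"fingers": 0},
  {"dx": 0,"dy": 0,"dz": 0,"roll": 0,"fingers": 0},
])

```text
time: 10.65
ee_pos: [0.4595, -0.0628, 0.2317]
eef_rot: [3.126, 0.307, 0.006]
ft_force: [-9.5, 0.8, 35.5]
gripper_width: 0.133
grip_force: 65.3
```

Emit:
drive_tool([
  {"dx": 0,"dy": 0,"dz": -2,"roll": 0,"fingers": 0},
  {"dx": 0,"dy": 0,"dz": -0.7,"roll": 0,"fingers": 0},
  {"dx": 0,"dy": 0,"dz": 0,"roll": 0,"fingers": 0},
])

```text
time: 10.9
ee_pos: [0.4596, -0.0628, 0.2318]
eef_rot: [3.126, 0.307, 0.005]
ft_force: [-2.0, -0.3, 10.3]
gripper_width: 0.132
grip_force: 62.0
```

Emit:
drive_tool([
  {"dx": -1,"dy": 0,"dz": 0.36,"roll": 0,"fingers": 0},
  {"dx": -1,"dy": 0,"dz": 0.36,"roll": 0,"fingers": 0},
  {"dx": -1,"dy": 0,"dz": 0.36,"roll": 0,"fingers": 0},
  {"dx": 0,"dy": 0,"dz": 0,"roll": 0,"fingers": 0},
])

```text
time: 11.23
ee_pos: [0.458, -0.0634, 0.2315]
eef_rot: [3.125, 0.306, 0.013]
ft_force: [0.8, 1.3, 13.3]
gripper_width: 0.132
grip_force: 62.3
```

Emit:
drive_tool([
  {"dx": -1,"dy": 0,"dz": 0.36,"roll": 0,"fingers": 0},
  {"dx": -1,"dy": 0,"dz": 0.36,"roll": 0,"fingers": 0},
  {"dx": 0,"dy": 0,"dz": 0,"roll": 0,"fingers": 0},
])

```text
time: 11.48
ee_pos: [0.4563, -0.064, 0.2309]
eef_rot: [3.125, 0.307, 0.014]
ft_force: [0.9, 0.2, 12.5]
gripper_width: 0.13
grip_force: 62.3
```

Emit:
drive_tool([
  {"dx": -1,"dy": 0,"dz": 0.3,"roll": 0,"fingers": 0},
  {"dx": -1,"dy": 0,"dz": 0.3,"roll": 0,"fingers": 0},
  {"dx": 0,"dy": 0,"dz": 0,"roll": 0,"fingers": 0},
])

```text
time: 11.73
ee_pos: [0.4543, -0.0644, 0.2301]
eef_rot: [3.125, 0.306, 0.014]
ft_force: [1.2, 0.2, 11.9]
gripper_width: 0.135
grip_force: 62.2
```

Emit:
drive_tool([
  {"dx": -1,"dy": 0,"dz": 0.3,"roll": 0,"fingers": 0},
  {"dx": -1,"dy": 0,"dz": 0.3,"roll": 0,"fingers": 0},
  {"dx": 0,"dy": 0,"dz": 0,"roll": 0,"fingers": 0},
])

```text
time: 11.98
ee_pos: [0.4536, -0.0645, 0.2301]
eef_rot: [3.125, 0.305, 0.021]
ft_force: [3.9, 3.4, 12.3]
gripper_width: 0.136
grip_force: 62.3
```

Emit:
drive_tool([
  {"dx": -1,"dy": 0,"dz": 0.3,"roll": 0,"fingers": 0},
  {"dx": -1,"dy": 0,"dz": 0.3,"roll": 0,"fingers": 0},
  {"dx": 0,"dy": 0,"dz": 0,"roll": 0,"fingers": 0},
])

```text
time: 12.23
ee_pos: [0.4529, -0.0647, 0.2301]
eef_rot: [3.125, 0.304, 0.028]
ft_force: [8.0, 5.6, 13.6]
gripper_width: 0.131
grip_force: 62.3
```

Emit:
drive_tool([
  {"dx": 1.5,"dy": 0,"dz": 0,"roll": 0,"fingers": 0},
  {"dx": 0,"dy": 0,"dz": -0.5,"roll": 0,"fingers": 0},
  {"dx": 0,"dy": 0,"dz": 0,"roll": 0,"fingers": 0.2},
  {"dx": 0,"dy": 0,"dz": 0,"roll": 0,"fingers": 0.3},
  {"dx": 0,"dy": 0,"dz": 0,"roll": 0,"fingers": 0.5},
  {"dx": 0,"dy": 0,"dz": 0,"roll": 0,"fingers": 0.5},
  {"dx": 0,"dy": 0,"dz": 0,"roll": 0,"fingers": 0.5},
])

```text
time: 12.82
ee_pos: [0.4493, -0.0647, 0.2268]
eef_rot: [-3.126, -0.307, 0.003]
ft_force: [0.1, 0.2, 0.1]
gripper_width: 0.5
grip_force: 0.0
```

Emit:
drive_tool([
  {"dx": 0,"dy": 0,"dz": -10,"roll": 0,"fingers": 0.5},
  {"dx": 0,"dy": 0,"dz": -25,"roll": 0,"fingers": 0.5},
  {"dx": 0,"dy": 0,"dz": -35,"roll": 0,"fingers": 0.5},
  {"dx": 0,"dy": 0,"dz": -35,"roll": 0,"fingers": 0.5},
  {"dx": 0,"dy": 20,"dz": 0,"roll": 0,"fingers": 0.5},
  {"dx": 0,"dy": 35,"dz": 0,"roll": 0,"fingers": 0.5},
  {"dx": 0,"dy": 35,"dz": 0,"roll": 0,"fingers": 0.5},
  {"dx": 0,"dy": 35,"dz": 0,"roll": 0,"fingers": 0.5},
  {"dx": 0,"dy": 35,"dz": 0,"roll": 0,"fingers": 0.5},
  {"dx": 0,"dy": 35,"dz": 0,"roll": 0,"fingers": 0.5},
  {"dx": 0,"dy": 0,"dz": 0,"roll": 0,"fingers": 0.5},
])

```text
time: 13.73
ee_pos: [0.4886, -0.2609, 0.3317]
eef_rot: [3.124, 0.301, 0.002]
ft_force: [0.4, -0.7, 0.1]
gripper_width: 0.502
grip_force: 0.0
```

Run:
```python
from h import *
from bench import arm
st()
C={}
for n in('scene','top'):
    c=arm.capture(n);np.savez(n+'3.npz',**c);C[n]=c
S,T=C['scene'],C['top']
# model of laid stick
O=np.array([.4201,-.0711,.0258]);psi=.2
ex=np.array([np.cos(psi)*np.cos(.349),np.sin(psi)*np.cos(.349),np.sin(.349)]);ey=np.array([-np.sin(psi),np.cos(psi),0]);ez=np.cross(ex,ey)
for n,x in(("foot",0),("stone",.1345),("tip",.1375)):
    X=O+x*ex+.0225*ez;print(n,(X*1e3).round(1),proj(T,X).round(1),proj(S,X).round(1))
f=lambda i,u,v:cv2.resize(i[v:v+100,u:u+80],None,fx=5,fy=5,interpolation=cv2.INTER_CUBIC)
cv2.imwrite("pics/h3.png",cv2.convertScaleAbs(np.hstack([f(T['img'],275,195),f(S['img'],270,215)]),alpha=1.3))
```

```text
t 13.7333 p [ 488.6 -260.9  331.7] yaw_y -79.01 zax [ 0.0015 -0.0032 -1.    ] F [ 0.4 -0.7  0.1] g 0.502 0.0 q [-0.51  0.34  1.73 -0.    1.07  0.87]
foot [412.6 -72.6  46.9] [316.9 285.1] [285.4 290.1]
stone [536.4 -47.5  92.9] [303.7 223.1] [315.1 242.7]
tip [539.2 -47.   94. ] [303.4 221.6] [315.8 241.6]
```

View pics/h3.png

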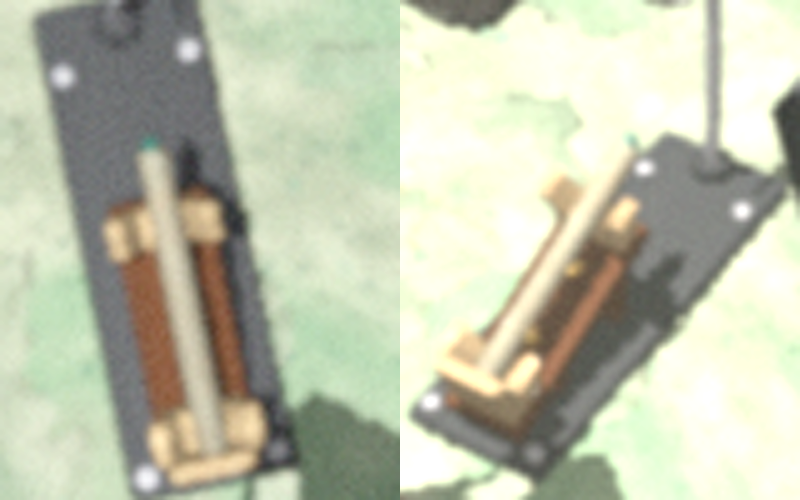

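The stick lies in both notches with its foot at the stop. The stone is at top px (305,224) and scene px (316.5,243).

Emit:
drive_tool([
  {"dx": 0,"dy": 0,"dz": 0,"roll": -6.9,"fingers": 0.5},
  {"dx": 0,"dy": 0,"dz": 0,"roll": -6.9,"fingers": 0.5},
  {"dx": 0,"dy": 0,"dz": 0,"roll": -6.9,"fingers": 0.5},
  {"dx": 0,"dy": 0,"dz": 0,"roll": -6.9,"fingers": 0.5},
  {"dx": 0,"dy": 0,"dz": 0,"roll": -6.9,"fingers": 0.5},
  {"dx": 0,"dy": 0,"dz": 0,"roll": -6.8,"fingers": 0.5},
  {"dx": -24,"dy": 16,"dz": 20,"roll": 0,"fingers": 0.5},
  {"dx": -24,"dy": 16,"dz": 20,"roll": 0,"fingers": 0.5},
  {"dx": 0,"dy": 0,"dz": 25,"roll": 0,"fingers": 0.5},
  {"dx": 0,"dy": 0,"dz": 25,"roll": 0,"fingers": 0.5},
  {"dx": 0,"dy": 0,"dz": 0,"roll": 0,"fingers": 0.5},
  {"dx": 0,"dy": 0,"dz": 0,"roll": 0,"fingers": 0.5},
])

```text
time: 14.83
ee_pos: [0.4835, -0.3121, 0.2414]
eef_rot: [-2.813, -1.39, 0.003]
ft_force: [-0.4, -0.2, 0.5]
gripper_width: 0.497
grip_force: 0.0
```

Run:
```python
from h import *
to(483.9,-318.3,176)
T=dict(np.load("top3.npz"));S=dict(np.load("scene3.npz"))
def green(c,u,v,r=6):
    h=cv2.cvtColor(c["img"],cv2.COLOR_BGR2HSV).astype(int);b=c["img"].astype(float)
    w=np.clip(np.minimum(b[...,1],b[...,0])-b[...,2]-15,0,None);k=np.zeros_like(w);k[v-r:v+r+1,u-r:u+r+1]=1;w=w*k
    Y,X=np.mgrid[:480,:640];print(w.max(),(w>0).sum());return (w*X).sum()/w.sum(),(w*Y).sum()/w.sum()
a=green(T,305,224,4);b=green(S,316,243,4);print(a,b);X,e=tri(T,a,S,b);print("stone",X*1e3,e)
```

```text
t 14.8333 p [ 483.5 -312.1  241.4] yaw_y -37.42 zax [-0.0032  0.0025 -1.    ] F [-0.4 -0.2  0.5] g 0.497 0.0 q [-0.59  0.47  1.78  0.    0.89  0.06]
tool shift mm [-4.6  4.4 65.3]
17.0 7
0.0 0
(np.float64(304.42857142857144), np.float64(223.02380952380952)) (np.float64(nan), np.float64(nan))
 ** On entry to DLASCL parameter number  4 had an illegal value
 ** On entry to DLASCL parameter number  4 had an illegal value
 ** On entry to DLASCL parameter number  4 had an illegal value
 ** On entry to DLASCL parameter number  4 had an illegal value
 ** On entry to DLASCL parameter number  5 had an illegal value
 ** On entry to DLASCL parameter number  4 had an illegal value<stdin>:7: RuntimeWarning: invalid value encountered in scalar divide
Traceback (most recent call last):
  File "h.py", line 10, in tri
    k=np.linalg.lstsq(np.c_[d1,-d2],o2-o1,rcond=None)[0]
      ~~~~~~~~~~~~~~~^^^^^^^^^^^^^^^^^^^^^^^^^^^^^^^^
numpy.linalg.LinAlgError: SVD did not converge in Linear Least Squares
```

Emit:
drive_tool([
  {"dx": -4.6,"dy": 4.4,"dz": 10,"roll": 0,"fingers": 0.5},
  {"dx": 0,"dy": 0,"dz": 20,"roll": 0,"fingers": 0.5},
  {"dx": 0,"dy": 0,"dz": 20,"roll": 0,"fingers": 0.5},
  {"dx": 0,"dy": 0,"dz": 10,"roll": 0,"fingers": 0.5},
  {"dx": 0,"dy": 0,"dz": 4,"roll": 0,"fingers": 0.5},
  {"dx": 0,"dy": 0,"dz": 0,"roll": 0,"fingers": 0.3},
  {"dx": 0,"dy": 0,"dz": 0,"roll": 0,"fingers": 0},
  {"dx": 0,"dy": 0,"dz": 0,"roll": 0,"fingers": 0},
  {"dx": 0,"dy": 0,"dz": 0,"roll": 0,"fingers": 0},
  {"dx": 0,"dy": 0,"dz": 0,"roll": 0,"fingers": 0},
])

```text
time: 15.67
ee_pos: [0.485, -0.3201, 0.1796]
eef_rot: [2.815, 1.389, 0.002]
ft_force: [0.1, 0.7, 6.0]
gripper_width: 0.152
grip_force: 61.4
```

Run:
```python
from h import *
from bench import arm
st()
```

```text
t 15.6667 p [ 485.  -320.1  179.6] yaw_y -37.48 zax [ 0.0023 -0.0014 -1.    ] F [0.1 0.7 6. ] g 0.152 61.372268199920654 q [-0.6   0.55  1.83  0.    0.76  0.05]
```

Emit:
drive_tool([
  {"dx": 0,"dy": 0,"dz": -10,"roll": 0,"fingers": 0},
  {"dx": 0,"dy": 0,"dz": -25,"roll": 0,"fingers": 0},
  {"dx": 0,"dy": 0,"dz": -30,"roll": 0,"fingers": 0},
  {"dx": 0,"dy": 0,"dz": -30,"roll": 0,"fingers": 0},
  {"dx": 0,"dy": 0,"dz": -25,"roll": 0,"fingers": 0},
  {"dx": 0,"dy": 0,"dz": -15,"roll": 0,"fingers": 0},
  {"dx": 0,"dy": 0,"dz": 0,"roll": 0,"fingers": 0},
  {"dx": 0,"dy": 0,"dz": 0,"roll": 0,"fingers": 0},
  {"dx": 0,"dy": 0,"dz": 0,"roll": 0,"fingers": 0},
])

```text
time: 16.42
ee_pos: [0.484, -0.3195, 0.3122]
eef_rot: [-2.815, -1.389, 0.002]
ft_force: [0.1, 0.6, -0.9]
gripper_width: 0.15
grip_force: 60.7
```

Run:
```python
from h import *
from bench import arm
s,R=st()
L=s["ee_pos"]+R@np.array([.0805,0,.1726]);print("lens pred",L*1e3)
for n in('scene','top'):
    c=arm.capture(n);np.savez(n+'4.npz',**c);u=proj(c,L);print(n,u)
    a=int(u[0])-28;b=int(u[1])-28
    # predicted rim outline, lens mid-plane
    z=c["z_map"];P=[]
    for k in range(0,360,30):
        th=np.radians(k);X=L+.027*np.array([np.cos(th),np.sin(th),0])+[0,0,.007]
        p=proj(c,X).round().astype(int);zz=z[p[1],p[0]];O,d=ray(c,*p);W=O+d*zz/(c["R"]@d)[2];P.append((k,p.tolist(),(W*1e3).round(0).tolist()))
    print(*P,sep="\n")
```

```text
t 16.4167 p [ 484.  -319.5  312.2] yaw_y -37.48 zax [-0.002   0.0014 -1.    ] F [ 0.1  0.6 -0.9] g 0.15 60.69462060928345 q [-0.6   0.4   1.69  0.    1.06  0.05]
lens pred [ 532.6554317  -255.35203067  139.57598907]
scene [384.58234872 274.2439956 ]
(0, [393, 265], [448.0, -330.0, 284.0])
(30, [387, 263], [448.0, -317.0, 280.0])
(60, [380, 263], [456.0, -296.0, 260.0])
(90, [375, 266], [533.0, -228.0, 145.0])
(120, [372, 270], [520.0, -232.0, 145.0])
(150, [373, 275], [439.0, -295.0, 239.0])
(180, [377, 279], [448.0, -298.0, 224.0])
(210, [383, 281], [510.0, -269.0, 146.0])
(240, [390, 281], [460.0, -319.0, 224.0])
(270, [395, 278], [464.0, -327.0, 236.0])
(300, [398, 274], [472.0, -328.0, 241.0])
(330, [397, 269], [451.0, -338.0, 278.0])
top [408.07888439 217.89496168]
(0, [408, 204], [559.0, -255.0, 146.0])
(30, [401, 206], [555.0, -241.0, 146.0])
(60, [396, 211], [545.0, -231.0, 149.0])
(90, [395, 217], [534.0, -229.0, 143.0])
(120, [397, 224], [521.0, -233.0, 139.0])
(150, [402, 229], [509.0, -241.0, 145.0])
(180, [409, 231], [505.0, -255.0, 144.0])
(210, [416, 229], [508.0, -268.0, 147.0])
(240, [421, 224], [518.0, -279.0, 148.0])
(270, [422, 217], [532.0, -281.0, 148.0])
(300, [420, 210], [582.0, -306.0, 5.0])
(330, [415, 205], [594.0, -296.0, 4.0])
```

```bash
cat >> h.py <<'E'
def lens(c,z0,L,r=.034):
    v,u=np.mgrid[:480,:640];z=c["z_map"]
    P=np.stack([(u-c["cx"])/c["fx"]*z,(v-c["cy"])/c["fy"]*z,z],-1);W=(P-c["t"])@c["R"]
    m=(abs(W[...,2]-z0)<.014)&(np.hypot(W[...,0]-L[0],W[...,1]-L[1])<r)
    # remove the thin handle side with an opening
    pu,pv=np.where(m)[1],np.where(m)[0]
    Q=np.array([onz(c,a,b,z0+.007) for a,b in zip(pu,pv)])
    h=cv2.convexHull((Q[:,:2]*1e3).astype(np.float32))[:,0]
    A=np.c_[2*h,np.ones(len(h))];s=np.linalg.lstsq(A,(h**2).sum(1),rcond=None)[0]
    n=np.linalg.lstsq(np.c_[W[m][:,:2]-L[:2],np.ones(m.sum())],W[m][:,2],rcond=None)[0]
    print("lens fit",s[:2].round(1),"r",np.sqrt(s[2]+s[0]**2+s[1]**2).round(1),"n",m.sum(),"zmed",np.median(W[m][:,2])*1e3,"slope",n);return s[:2]
E
python3 - <<'E'
from h import *
T=dict(np.load("top4.npz"));L=np.array([.5325,-.2545])
for r in(.031,.034,.037): lens(T,.1396,L,r)
T=dict(np.load("top0.npz"))
for r in(.034,): lens(T,.007,np.array([.533,-.255]),r)
E
```

```text
lens fit [ 529.7 -252.8] r 29.3 n 703 zmed 142.1312061159124 slope [ 0.01514282 -0.00828192  0.14246631]
lens fit [ 529.  -253.5] r 29.7 n 714 zmed 142.21038839296745 slope [ 0.01159741 -0.00805591  0.14249507]
lens fit [ 528.5 -254.4] r 30.3 n 721 zmed 142.21720057093276 slope [ 0.01087872 -0.00895886  0.1425014 ]
lens fit [ 530.3 -253.1] r 33.4 n 707 zmed 9.207612186802637 slope [-0.01429128  0.00418919  0.00831106]
```

Run:
```python
from h import *
T=dict(np.load("top3.npz"));X=onz(T,304.4,223.1,.092)*1e3;print("stone",X)
s,R=st();d=X[:2]-[529.7,-252.8];print(d);p=s["ee_pos"]*1e3;to(p[0]+d[0],p[1]+d[1],314.3)
```

```text
stone [536.53783056 -49.02221783  92.        ]
t 16.5167 p [ 484.1 -319.5  311.6] yaw_y -37.48 zax [-0.0029  0.0021 -1.    ] F [ 0.2 -1.2 -0.6] g 0.154 60.69482088088989 q [-0.6   0.4   1.69  0.    1.06  0.05]
[  6.83783056 203.77778217]
t 16.5167 p [ 484.1 -319.5  311.6] yaw_y -37.48 zax [-0.0029  0.0021 -1.    ] F [ 0.2 -1.2 -0.6] g 0.154 60.69482088088989 q [-0.6   0.4   1.69  0.    1.06  0.05]
tool shift mm [ 165.9 -118.6   -2.3]
```

Emit:
drive_tool([
  {"dx": 8,"dy": -6,"dz": -2,"roll": 0,"fingers": 0},
  {"dx": 17,"dy": -12,"dz": 0,"roll": 0,"fingers": 0},
  {"dx": 17,"dy": -12,"dz": 0,"roll": 0,"fingers": 0},
  {"dx": 17,"dy": -12,"dz": 0,"roll": 0,"fingers": 0},
  {"dx": 17,"dy": -12,"dz": 0,"roll": 0,"fingers": 0},
  {"dx": 17,"dy": -12,"dz": 0,"roll": 0,"fingers": 0},
  {"dx": 17,"dy": -12,"dz": 0,"roll": 0,"fingers": 0},
  {"dx": 17,"dy": -12,"dz": 0,"roll": 0,"fingers": 0},
  {"dx": 17,"dy": -12,"dz": 0,"roll": 0,"fingers": 0},
  {"dx": 14,"dy": -10,"dz": 0,"roll": 0,"fingers": 0},
  {"dx": 6,"dy": -5,"dz": 0,"roll": 0,"fingers": 0},
  {"dx": 0,"dy": 0,"dz": 0,"roll": 0,"fingers": 0},
])

```text
time: 17.52
ee_pos: [0.4912, -0.1168, 0.3148]
eef_rot: [-2.814, -1.393, 0.002]
ft_force: [-0.5, -0.5, -0.4]
gripper_width: 0.157
grip_force: 60.7
```

Emit:
drive_tool([
  {"dx": 0,"dy": 0,"dz": 0,"roll": 0,"fingers": 0},
  {"dx": 0,"dy": 0,"dz": 0,"roll": 0,"fingers": 0},
  {"dx": 0,"dy": 0,"dz": 0,"roll": 0,"fingers": 0},
])

```text
time: 17.77
ee_pos: [0.4915, -0.1192, 0.3152]
eef_rot: [2.818, 1.388, -0.0]
ft_force: [0.3, -0.3, -0.3]
gripper_width: 0.151
grip_force: 60.7
```

Run:
```python
from h import *
from bench import arm
s,R=st();print("tgt"); 
L=s["ee_pos"]+[.0457,.0667,-.1726];print("lens robot",L*1e3)
for n in('scene','top'):
    c=arm.capture(n);np.savez(n+'5.npz',**c)
    if n=="top":
        for r in(.031,.034): lens(c,L[2],L[:2],r)
    S=c
c=dict(np.load("scene5.npz"));O=c["img"].copy()
f=lambda i,u,v:cv2.resize(i[v:v+60,u:u+50],None,fx=8,fy=8,interpolation=cv2.INTER_CUBIC)
print(proj(c,L),proj(c,np.array([.5832,-.0388,.1431])))
cv2.imwrite("pics/fin.png",np.hstack([f(c["img"],295,195),f(S["img"],280,180)]))
```

```text
t 17.7667 p [ 491.5 -119.2  315.2] yaw_y -37.54 zax [-1.e-04 -1.e-04 -1.e+00] F [ 0.3 -0.3 -0.3] g 0.151 60.696433782577515 q [-0.26  0.29  1.85 -0.    1.    0.39]
tgt
lens robot [537.22188616 -52.52521651 142.57489308]
lens fit [533.7 -52.6] r 26.5 n 110 zmed 145.82784842956895 slope [-0.04408578 -0.06790791  0.14454268]
lens fit [533.3 -53.9] r 26.8 n 116 zmed 145.9550486306747 slope [-0.04356065 -0.07060035  0.14451083]
[316.5631498  227.80843271] [325.99197889 215.30494829]
```

Emit:
drive_tool([
  {"dx": 2.4,"dy": -2.7,"dz": 0,"roll": 0,"fingers": 0},
  {"dx": 0,"dy": 0,"dz": 0,"roll": 0,"fingers": 0},
  {"dx": 0,"dy": 0,"dz": 0,"roll": 0,"fingers": 0},
  {"dx": 0,"dy": 0,"dz": 0,"roll": 0,"fingers": 0},
])

```text
time: 18.2
ee_pos: [0.4908, -0.1149, 0.3153]
eef_rot: [-2.817, -1.39, -0.0]
ft_force: [1.0, -0.3, -0.1]
gripper_width: 0.151
grip_force: 60.7
```

Run:
```python
from h import *
from bench import arm
s,R=st();L=s["ee_pos"]+[.0457,.0667,-.1726];print("lens robot",L*1e3)
C={n:arm.capture(n) for n in('scene','top')}
for n in C:np.savez(n+'6.npz',**C[n])
def W(c):
    v,u=np.mgrid[:480,:640];z=c["z_map"]
    return (np.stack([(u-c["cx"])/c["fx"]*z,(v-c["cy"])/c["fy"]*z,z],-1)-c["t"])@c["R"]
S0=dict(np.load("scene0.npz"));q=lambda x,y,u,v,k:((x+.5)/k-.5+u,(y+.5)/k-.5+v)
post=np.array([.609,-.0336,0]);ey=np.array([-.199,.98,0])
for nm,p in(("posttop",q(228,62,310,190,10)),("collar c",q(225,187,310,190,10))):
    O,d=ray(S0,*p);k=ey@(post-O)/(ey@d);print(nm,(O+k*d)*1e3)
def wire(c):
  w=W(c)
  for n in(c,):
    m=(abs((w-post)@ey)<.004)&(w[...,2]>.12)&(w[...,2]<.16)&(w[...,0]>.57)&(w[...,0]<.604);print("wire pts",(w[m]*1e3).round(0).tolist()[:14])
wire(S0);wire(dict(np.load("top0.npz")));wire(C["scene"]);wire(C["top"])
for n,c in C.items():
    w=W(c);m=(np.hypot(w[...,0]-L[0],w[...,1]-L[1])<.033)&(abs(w[...,2]-L[2])<.02)
    Q=w[m];print(n,m.sum(),"z pct",np.percentile(Q[:,2],[2,10,50,90,98]).round(4),"x",np.percentile(Q[:,0],[1,99]).round(4),"y",np.percentile(Q[:,1],[1,99]).round(4))
    far=Q[Q[:,0]>L[0]+.02];print(" far rim z",np.percentile(far[:,2],[10,50,90]).round(4) if len(far) else None, "near/left", np.percentile(Q[Q[:,1]>L[1]+.02][:,2],[10,50,90]).round(4) if (Q[:,1]>L[1]+.02).any() else None)
    # occupancy at outer radius
    for k in range(0,360,20):
        row=[]
        for r in(.026,.028,.030,.032,.034):
            X=L+[r*np.cos(np.radians(k)),r*np.sin(np.radians(k)),.007];p=proj(c,X).round().astype(int);row.append(int(w[p[1],p[0],2]*1e3))
        print(k,row,end=";")
    print()
```

```text
t 18.2 p [ 490.8 -114.9  315.3] yaw_y -37.48 zax [ 0.  0. -1.] F [ 1.  -0.3 -0.1] g 0.151 60.69548964500427 q [-0.25  0.29  1.86  0.    1.    0.4 ]
lens robot [536.48446293 -48.2494527  142.69362722]
posttop [610.85477404 -33.22336731 182.31687158]
collar c [609.80102264 -33.43734336 145.14427112]
wire pts [[602.0, -34.0, 151.0], [604.0, -36.0, 151.0], [603.0, -33.0, 147.0], [602.0, -37.0, 150.0], [600.0, -36.0, 147.0], [599.0, -34.0, 144.0], [603.0, -33.0, 141.0], [600.0, -39.0, 146.0], [596.0, -37.0, 144.0], [599.0, -37.0, 142.0], [603.0, -37.0, 140.0], [593.0, -36.0, 143.0], [593.0, -39.0, 144.0], [585.0, -40.0, 147.0]]
wire pts [[604.0, -33.0, 154.0], [604.0, -37.0, 154.0], [603.0, -31.0, 149.0], [602.0, -33.0, 154.0], [602.0, -35.0, 152.0], [603.0, -37.0, 149.0], [600.0, -33.0, 151.0], [601.0, -35.0, 150.0], [602.0, -37.0, 145.0], [603.0, -39.0, 142.0], [599.0, -33.0, 150.0], [601.0, -35.0, 142.0], [602.0, -37.0, 139.0], [598.0, -33.0, 145.0]]
wire pts []
wire pts [[603.0, -31.0, 156.0], [604.0, -33.0, 153.0], [603.0, -31.0, 149.0], [602.0, -33.0, 153.0], [603.0, -35.0, 151.0], 
[... 824 characters left out ...]
 [231, 232, 237, 238, 236];340 [240, 238, 240, 240, 248];
top 116 z pct [0.1407 0.1416 0.1453 0.1506 0.1518] x [0.5103 0.5368] y [-0.0756 -0.0538]
 far rim z None near/left None
0 [537, 536, 537, 536, 536];20 [540, 540, 538, 537, 537];40 [541, 542, 542, 541, 539];60 [546, 546, 545, 6, 11];80 [548, 549, 546, 13, 13];100 [554, 553, 554, 553, 552];120 [556, 557, 557, 556, 556];140 [560, 560, 560, 562, 562];160 [535, 543, 539, 550, 547];180 [478, 474, 472, 470, 464];200 [147, 140, 89, 14, 8];220 [150, 149, 12, 10, 10];240 [149, 149, 153, 144, 312];260 [148, 151, 350, 352, 455];280 [474, 476, 473, 476, 476];300 [479, 482, 482, 485, 485];320 [481, 485, 485, 488, 488];340 [514, 507, 509, 509, 499];
```

Run:
```python
from h import *
for f,z,u0,v0,r0 in(("top4",.1436,408,218,15),("top0",.011,398,232,13),("scene0",.014,381,314,0)):
    c=dict(np.load(f+".npz"))
    if r0==0: continue
    k=6;h=28;g=cv2.cvtColor(c["img"][v0-h:v0+h,u0-h:u0+h],cv2.COLOR_BGR2GRAY)
    g=cv2.resize(g,None,fx=k,fy=k,interpolation=cv2.INTER_CUBIC)
    for p2 in(25,15):
        C=cv2.HoughCircles(g,cv2.HOUGH_GRADIENT_ALT if 0 else cv2.HOUGH_GRADIENT,1,5,param1=80,param2=p2,minRadius=(r0-3)*k,maxRadius=(r0+3)*k)
        if C is None: continue
        for x,y,r in C[0][:5]:
            u,v=(x+.5)/k-.5+u0-h,(y+.5)/k-.5+v0-h;print(f,p2,u.round(1),v.round(1),(r/k).round(1),(onz(c,u,v,z)*1e3).round(1))
    # silhouette from depth in pixels, opening to drop handle
    w=c["z_map"];v,u=np.mgrid[:480,:640];P=np.stack([(u-c["cx"])/c["fx"]*w,(v-c["cy"])/c["fy"]*w,w],-1);Z=((P-c["t"])@c["R"])[...,2]
    m=((Z>z-.02)&(Z<z+.02) if f=="top4" else (Z>.006)&(Z<.03)).astype(np.uint8);mm=np.zeros_like(m);mm[v0-18:v0+19,u0-18:u0+19]=m[v0-18:v0+19,u0-18:u0+19]
    mm=cv2.morphologyEx(mm,cv2.MORPH_OPEN,cv2.getStructuringElement(cv2.MORPH_ELLIPSE,(9,9)))
    M=cv2.moments(mm,True);print("sil",M["m10"]/M["m00"],M["m01"]/M["m00"],np.sqrt(M["m00"]/np.pi),(onz(c,M["m10"]/M["m00"],M["m01"]/M["m00"],z)*1e3).round(1))
```

```text
sil 406.7649700598802 218.187125748503 14.581872443920643 [ 531.2 -252.   143.6]
sil 395.52601156069363 233.01734104046244 7.420755373261929 [ 529.2 -248.3   11. ]
```

Emit:
drive_tool([
  {"dx": -1,"dy": -0.5,"dz": 0.5,"roll": 0,"fingers": 0},
  {"dx": 0,"dy": 0,"dz": 0,"roll": 0,"fingers": 0},
  {"dx": 0,"dy": 0,"dz": 0,"roll": 0,"fingers": 0},
  {"dx": 0,"dy": 0,"dz": 0,"roll": 0,"fingers": 0},
  {"dx": 0,"dy": 0,"dz": 0,"roll": 0,"fingers": 0},
  {"dx": 0,"dy": 0,"dz": 0,"roll": 0,"fingers": 0},
])

```text
time: 18.8
ee_pos: [0.4898, -0.1154, 0.3148]
eef_rot: [-2.817, -1.39, -0.0]
ft_force: [-0.3, 0.4, -0.7]
gripper_width: 0.151
grip_force: 60.7
```

```bash
python3 -c "
from h import *
from bench import arm
st();print(arm.sign_off())"
```

```text
t 18.8 p [ 489.8 -115.4  314.8] yaw_y -37.48 zax [ 1.e-04  1.e-04 -1.e+00] F [-0.3  0.4 -0.7] g 0.151 60.6954824924469 q [-0.25  0.29  1.86  0.    0.99  0.4 ]
the job is handed in; nothing more can be done
None
```

I handed the job in at 18.8 s: the stick lies in both notches with its foot at the stop, and the loupe is held level over the stone. The arm hid the lens from both cameras at the end, so its centring (about 2–4 mm) and height (about 1–2 mm) come from earlier measurements plus arm position, and no verdict came back.

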